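# Feed turned blanks to the grinder's feed channel

## Task

Close the sliding gate at the low end of the feed channel. Then pick up the tray by its handle, bring its spout to the wide head of the channel beside the guide rail and tilt it there so that all four wooden blanks slide down in single file against the gate, without handling the blanks. Finally set the empty tray down level in the corner of the wooden board, flush against both fences with its back and its straight side, and let go; leave the other things on the bench where they are.

Things in the scene. Friction and masses are not known exactly. Their poses are not given: they have to be found in the camera images.
- tray: loose grey metal tray, 0.3 kg. Origin under its middle, z up, -y the pouring direction. Floor and walls 4 thick, walls 28 high. Body x -35..35, y -50..110 (back). Spout on the +x side: x -13..35, y -100..-50, 40 wide inside, end open. Its +x side wall is one straight guide from the back to the spout's end; a diagonal strip inside, from (-31,8) to (-13,-48), leads to the spout.
- tray_handle (a point): middle of the handle, a wooden bar that bridges the tray along its x: 14 x 14 section, 66 long, at (0,12,62) in the tray's frame; the space under it is free down to the blanks' tops at z 22. Grip it across the tray's y, at its middle, where the tray nearly balances. Carry level and smoothly: the spout is open.
- tray_lip (a point): underside of the spout's open end, mid-width, at (11,-100,0) in the tray's frame. Blanks start to slide at a tilt of 10 to 15 deg and run readily at 25 to 35 deg; leaning the tray's +x side down too by some 10 deg lines them up along the straight wall, so that they pass the spout one by one.
- blank0_center (a point): centre of one of four alike turned wooden discs, 34 across, 18 thick, 13 g, lying flat in the tray at the start
- blank1_center (a point): centre of one of four alike turned wooden discs, 34 across, 18 thick, 13 g, lying flat in the tray at the start
- blank2_center (a point): centre of one of four alike turned wooden discs, 34 across, 18 thick, 13 g, lying flat in the tray at the start
- blank3_center (a point): centre of one of four alike turned wooden discs, 34 across, 18 thick, 13 g, lying flat in the tray at the start
- channel: sloping aluminium channel on a fixed stand. Origin on its floor, mid-length, 67 above the bench; y points UP the slope (22 deg from level), x across, level; z normal to the floor. Groove: 42 wide inside (x -21..21), y -100 (low end, at the gate, floor 30 above the bench) to y 40; walls 24 high, 5 thick. Blanks slide down it by themselves.
- channel_head (a point): on the floor of the channel's wide head, at (-9,70,0) in its frame: the spout's lip goes here, just above the floor. Head: y 40..100, open at y 100 (floor there 104 above the bench). +x side: guide rail, inner face x 21, 50 high, y 35..145, for the tray's straight side. -x side: 24-high wall flaring from x -21 at y 40 to x -64 at y 100.
- corner: plywood board 102 x 242, 5 thick, fixed on the bench, with two wooden fences 12 thick, tops 30 above the bench. Origin: inner corner of the fences, at bench height; inner faces x = 0 and y = 0; the tray goes at negative x and y. Flush: tray origin at (-35,-110,5), axes parallel, tray's back on the y = 0 fence, its straight +x side on the x = 0 fence.
- gate (a joint): sliding gate plate across the low end of the channel: 0 closed (blanks stopped), up to 0.055 m open; it slides level along the channel's -x direction as it opens, +x to close, against about 1.5 N of friction, and stays where it is left
- gate_tab (a point): on the gate's upright steel tab, 16 (along channel x) x 14 section, 15 below its top, which is about 107 above the bench; the tab is free on all sides down to 60 above the bench; moves with the gate
- wrench: bystander: steel spanner, 200 long, lying; origin under it
- mug: bystander: white mug, 80 across, 95 tall; origin under it
- sanding_disc: bystander: wooden disc 140 across with a bolt standing up, 50 tall; origin under it
- bottle: bystander: clear bottle, 62 across, 170 tall; origin under it
- brush: bystander: hand brush, 180 long, lying; origin under it
- jar: bystander: amber jar, 66 across, 70 tall; origin under it
- ear_muffs: bystander: ear defenders, about 150 x 150 x 80; origin under it
- basket: bystander: white plastic basket with wooden offcuts, 200 x 280 x 90; origin under it

How it is judged:
By the outcome, as a careful person would: the job done as asked, in the order asked, and still so for the second after the job is handed in, with the robot touching nothing.
It also fails if it takes over 59 s, if anything falls off the work surface, if the arm or the gripper's body presses on something with over 40 N, if the wrist force passes 120 N, or if a joint passes its speed limit or range.

## Robot

A 6-joint arm with a two-finger parallel gripper is mounted at the origin on the work surface. World frame = base frame: x ahead of the robot, y to its left, z up, the work surface at z = 0. Lengths are in mm, angles in degrees, forces in N, time in s.
With the tool pointing down it reaches from about 275 to 725 mm from the base axis. Payload 5.6 kg.
Tool frame: the origin (TCP) lies midway between the tips of the shut fingers; the grasp point (between the pads) lies 19 mm behind it; z points along the fingers, y is the line along which they close (so a half turn about z gives the same grasp; the last joint's range is limited). The gripper opens to 85 mm and grips with 20 to 120 N. Pads are 22 mm wide; open, the fingers measure 114 mm over their backs; the gripper's body (76 mm by 85 mm) begins 54 mm behind the grasp point. The pads swing forward as they close: fully open they stand 13 mm farther back than shut.
Start: joints at [88.843, 14.616, 6.199, 0, -81.583, -16.306], TCP at [165.029, 524.651, 231.283] pointing down, gripper open.
Joint ranges: [-168.99, 168.99], [-69.2, 112.95], [-62.41, 85.93], [-164.36, 98.24], [-168.68, -3.75], [-174.98, 174.98]. Speed limits (degrees/s): [147.25, 147.25, 180, 180, 180, 180].

## Interface

Orientations are given as [roll, pitch, yaw] about the fixed x, y, z axes, in that order (R = Rz(yaw) Ry(pitch) Rx(roll)).
In Python, from bench import env gives the robot as it stands. The module is installed in compiled form; this text tells all that it offers.
- The arm moves only by the tool step_arm, never from a script. Its argument "motion" is a list of rows, each a list of 3 entries, a list of its own where there are three numbers: the shift along the world's x, y, z normalised to -1 to 1, where 1 is 100 mm, then the turn, a rotation vector about the world's x, y, z normalised to -1 to 1, where 1 is 360 degrees, then the opening, from 0 (shut) to 1 (fully open). In form: [[[dx, dy, dz], [wx, wy, wz], fingers], ...]. A call has 1 to 20 rows; each row is the pose to reach, as a shift and turn from the pose commanded when the call began, turning the shorter way round; what a row does not reach only later rows make up. A row lasts 1/12 s, in which the tool goes at most 41.7 mm and 7.16 degrees, less where a joint would pass 70% of its speed; a pose out of reach is approached as far as the arm can. A call with a number of a shift or a turn outside -1 to 1 is refused whole. A call with a gripper value outside its range is refused whole. The fingers move at their own pace and stop on an object; "grip_force" is the grip in N (left out, the last holds). Time passes only in rows, so rows that repeat a pose let the fingers close. It gives the time, the measured TCP pose, the force, the opening and the grip force at its end, in the units of the state.
- env.get_state(): the state, without advancing time (a new reading comes with each control period).
- env.get_image(name): name is "side" or "top" or "wrist"; returns a dict with "color" (420x560x3 uint8, red, green, blue), "depth" (420x560 float32, mm along the optical axis (not along the pixel's ray), 0 where there is no reading), "fx", "fy", "cx", "cy" (pixels), "dist" ([k1, k2, p1, p2, k3] as OpenCV has them; the pictures are not rectified), "view" (4x4, takes a point from world to camera coordinates); the wrist camera has in their place "tool_from_camera" (4x4, takes a point from camera to tool coordinates, whose origin is the TCP and whose axes are the flange's). Camera axes: x right, y down, z forward; pixel columns grow to the right and rows downward; lengths in mm; the calibration is good to about 2 mm. A picture is of the moment at which its call begins: read the wrist's pose just before it.
- env.hand_in(): hands the job in; it is judged then, once.
The state is a dict: "clock": time; "joint_pos": joint angles; "qd": joint speeds; "joint_torque": joint torques, N m; "position": TCP position; "orientation": TCP orientation; "force": force on the tool from outside, world axes, zero at the start; "wrist_torque": the same for the moment, N m; "opening": finger opening in mm; "grip_force": force on a finger pad.
Only numpy, scipy, OpenCV 4.12 (cv2) and the standard library are available. Lean on these libraries where they do the work, as an engineer would, in place of code of your own. Each camera call takes 0.05 s, during which the arm holds its last target. There are 200 camera calls.

## Working session

There is one attempt and no reset: what is moved stays moved. The work goes in short steps, Python scripts to look and compute and a tool call to move; the robot and the scene stay as the last step left them, time stands still between calls to the robot, and variables do not carry over. Pictures are saved under pics/ and viewed, at most 10 in all, crops included, and the job is handed in when it is done.

Besides the shell and the picture viewer there is one more tool, called after "Call:" as name(argument=value, ...) on one line, values as JSON. step_arm: Moves the arm, as the interface text tells. Its arguments: {"type":"object","properties":{"motion":{"type":"array"},"grip_force":{"type":"number"}},"required":["motion"]}

```bash
mkdir -p pics
cat > h.py <<'E'
import numpy as np, cv2
from bench import env
def grab(n):
    im=env.get_image(n); np.savez(f'{n}.npz',**im); return im
def load(n): return dict(np.load(f'{n}.npz'))
def K(im): return np.array([[im['fx'],0,im['cx']],[0,im['fy'],im['cy']],[0,0,1]],float)
def world(im,uv,d=None,z=None,view=None):
    """pixels -> world by depth or onto height z"""
    uv=np.atleast_2d(np.array(uv,float)); V=np.linalg.inv(im['view'] if view is None else view)
    n=cv2.undistortPoints(uv[:,None],K(im),np.array(im['dist']))[:,0]
    r=np.c_[n,np.ones(len(n))]
    if z is None:
        if d is None: d=np.array([im['depth'][int(round(v)),int(round(u))] for u,v in uv])
        p=r*np.reshape(d,(-1,1)); return p@V[:3,:3].T+V[:3,3]
    w=r@V[:3,:3].T; s=(z-V[2,3])/w[:,2]; return w*s[:,None]+V[:3,3]
def pix(im,P):
    P=np.atleast_2d(np.array(P,float)); V=im['view']
    return cv2.projectPoints(P,cv2.Rodrigues(V[:3,:3])[0],V[:3,3],K(im),np.array(im['dist']))[0][:,0]
def cloud(im):
    v,u=np.nonzero(im['depth']>0); return np.c_[u,v],world(im,np.c_[u,v],d=im['depth'][v,u])
E
python3 - <<'E'
from h import *
for n in ('top','side'):
    im=grab(n); cv2.imwrite(f'pics/{n}0.png',im['color'][...,::-1]); print(n,np.round(im['view'],3).tolist(),im['fx'])
print(env.get_state())
E
```

```text
top [[0.013, -1.0, 0.007, -67.935], [-0.99, -0.014, -0.143, 531.355], [0.144, -0.005, -0.99, 1313.3], [0.0, 0.0, 0.0, 1.0]] 468.664571917275
side [[-0.991, -0.136, 0.015, 534.317], [-0.114, 0.758, -0.642, 157.915], [0.076, -0.638, -0.766, 1117.621], [0.0, 0.0, 0.0, 1.0]] 386.8818988523632
{'clock': 0.1, 'joint_pos': array([ 8.88413236e+01,  1.46490385e+01,  6.13902692e+00, -2.39220195e-02,
       -8.15840990e+01, -1.63065665e+01]), 'qd': array([ 0.08660279, -0.02817845,  0.27140362,  0.17694578, -0.07536945,
       -0.01574359]), 'joint_torque': array([-2.48507822e-03, -3.87607133e+01,  2.38472003e+01,  5.37797436e+00,
       -3.83645645e-03,  6.78839726e-06]), 'position': array([164.88497338, 524.23963356, 230.49913245]), 'orientation': array([ 1.79903032e+02, -3.71733577e-03, -1.74687603e+01]), 'force': array([-0.24642935, -0.17033892, -0.95962383]), 'wrist_torque': array([-0.02420355,  0.02211541, -0.01565368]), 'grip_force': 0.0, 'opening': 85.41280069088175}
```

View pics/top0.png

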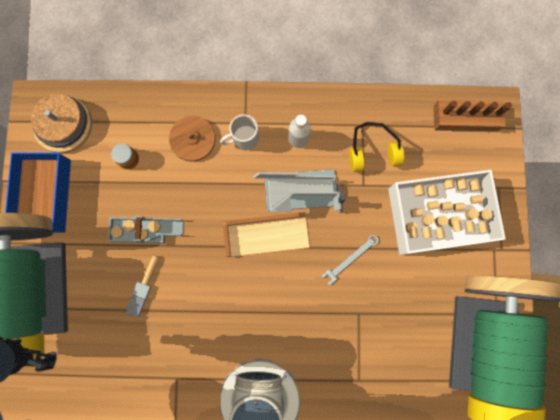

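View pics/side0.png

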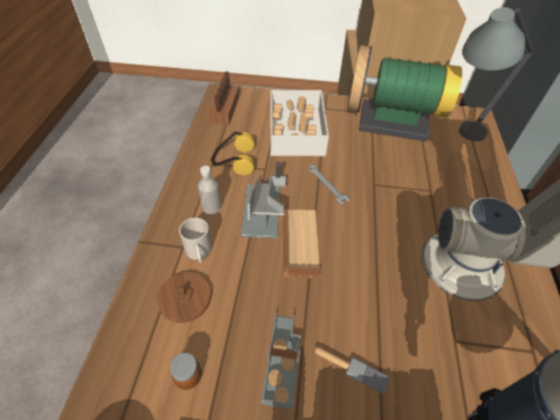

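The top view shows the tray at about (145,230), the channel at (300,190) with its gate tab at (342,203), the corner board at (267,236) and the base at (260,395). The side view agrees. I'll zoom in on these.

Run:
```python
from h import *
im=load('top'); c=im['color'][155:275,95:365,::-1]
c=cv2.resize(c,None,fx=2.9,fy=2.9,interpolation=cv2.INTER_CUBIC); 
d=im['depth'][155:275,95:365]
uv,P=cloud(im); H=np.zeros(im['depth'].shape); H[uv[:,1],uv[:,0]]=P[:,2]
h=cv2.applyColorMap(np.clip(H[155:275,95:365]*1.8,0,255).astype(np.uint8),cv2.COLORMAP_JET)
h=cv2.resize(h,None,fx=2.9,fy=2.9,interpolation=cv2.INTER_NEAREST)
cv2.imwrite('pics/z1.png',np.vstack([c,h])[:600 if False else None][:, :])
z=np.vstack([c,h]); z=cv2.resize(z,(int(z.shape[1]*600/z.shape[0]),600)) if z.shape[0]>600 else z
cv2.imwrite('pics/z1.png',z);print(z.shape)
# gross positions
for n,u,z in (('tray',(145,230),0),('spoutend',(183,228),0),('tab',(342,203),107),('head',(258,178),110),('corner',(267,236),5)): print(n,world(im,u,z=z),world(im,u))
```

```text
(600, 675, 3)
tray [[480.41054723 349.19841121   0.        ]] [[478.06643887 342.55474562  22.68513529]]
spoutend [[488.05840807 236.45711814   0.        ]] [[487.19433621 234.78312981   7.93535772]]
tab [[ 551.73867267 -220.10057315  107.        ]] [[ 570.04453216 -234.34772881   -1.81213772]]
head [[617.82089175  12.09153547 110.        ]] [[641.75509659  17.73941898   1.60917355]]
corner [[467.49190645 -12.54873815   5.        ]] [[467.02538791 -12.69791132   9.94775394]]
```

View pics/z1.png

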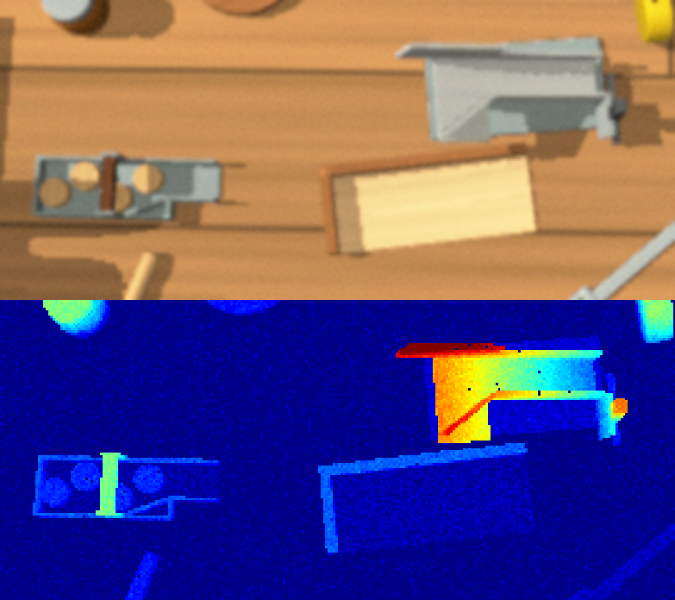

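The zoom shows the tray on the left, its spout to the right, straight (+x) side up, handle at zoom (108,183). The channel head is at left with the rail at the top, and the gate tab at zoom (618,110). The corner board's fences are at its top and left. I'll fit poses with the height models.

```bash
cat > fit.py <<'E'
from h import *
from scipy.optimize import minimize
from scipy.spatial.transform import Rotation as Ro
def local(P,p,z0=0,slope=0):
    R=(Ro.from_euler('z',p[2],degrees=True)*Ro.from_euler('x',slope,degrees=True)).as_matrix()
    return (P-[p[0],p[1],z0])@R
def tray(L):
    x,y,z=L.T; h=np.zeros(len(x)); w=np.ones(len(x))
    body=(abs(x)<35)&(y>-50)&(y<110); inn=(abs(x)<31)&(y>-46)&(y<106)
    sp=(x>-13)&(x<35)&(y>-100)&(y<=-46); spi=(x>-9)&(x<31)&(y<=-46)
    h[body|sp]=28; h[inn]=4; h[sp&spi]=4; w[inn]=0.
    hd=(abs(x)<33)&(abs(y-12)<7); h[hd]=69; w[hd]=1
    return h,w
def corner(L):
    x,y,z=L.T; h=np.zeros(len(x))
    h[(x>-102)&(x<0)&(y>-242)&(y<0)]=5
    h[(x>0)&(x<12)&(y>-242)&(y<12)]=30; h[(y>0)&(y<12)&(x>-102)&(x<12)]=30
    return h,np.ones(len(x))
def channel(L):
    x,y,z=L.T; h=np.full(len(x),np.nan)
    h[(abs(x)<21)&(y>-95)&(y<=40)]=0
    h[(x>21)&(x<26)&(y>-100)&(y<35)]=24; h[(x>-26)&(x<-21)&(y>-100)&(y<40)]=24
    e=-21-43*(y-40)/60; hd=(y>40)&(y<100); h[hd&(x>e)&(x<21)]=0; h[hd&(x<e)&(x>e-5)]=24
    h[(x>21)&(x<26)&(y>=35)&(y<145)]=50
    return h,np.ones(len(x))
def fit(P,model,p0,rad,z0=0,slope=0,clip=12):
    Q=P[np.hypot(P[:,0]-p0[0],P[:,1]-p0[1])<rad]
    def cost(p):
        L=local(Q,p,z0,slope); h,w=model(L); r=np.where(np.isnan(h),clip*.5,np.minimum(abs(L[:,2]-h),clip)); return (r*w).mean() + (0 if w.min()==1 else 0.)
    best=None
    for dy in (-12,0,12):
      for dx in (-8,0,8):
        r=minimize(cost,np.array(p0)+[dx,dy,0],method='Nelder-Mead',options=dict(initial_simplex=np.array(p0)+[dx,dy,0]+np.array([[0,0,0],[6,0,0],[0,6,0],[0,0,4]]),xatol=.02,fatol=1e-5,maxiter=400))
        if best is None or r.fun<best.fun: best=r
    return best.x,best.fun
E
python3 - <<'E'
from fit import *
for n in ('top','side'):
    im=load(n); uv,P=cloud(im)
    print(n)
    print(' tray',fit(P,tray,[480,345,2],150))
    print(' corner',fit(P,corner,[490,20,-5],300) if 0 else fit(P,corner,[500,25,5],280))
    print(' chan',fit(P,channel,[570,-90,2],150,67,22))
    m=(abs(P[:,0]-550)<50)&(abs(P[:,1]+215)<45)&(P[:,2]>85)&(P[:,2]<125); print(' tab',P[m].mean(0),np.percentile(P[m],[5,95],axis=0),m.sum())
    m=(abs(P[:,0]-480)<60)&(abs(P[:,1]-350)<60)&(P[:,2]>50)&(P[:,2]<85); print(' handle',P[m].mean(0),np.percentile(P[m],[3,97],axis=0),m.sum())
E
```

```text
top
 tray (array([480.1073395 , 348.36687162,  -0.72148852]), np.float64(2.5393482939929717))
 corner (array([497.41845144, 105.48459736,   7.36121076]), np.float64(3.805222467262198))
 chan (array([ 609.04393081, -113.28724294,    5.04802906]), np.float64(5.831202417179689))
 tab [ 568.94305674 -221.33427591  103.80695954] [[ 562.27135846 -228.58909767   89.67686276]
 [ 576.95965909 -214.83205545  110.23834848]] 41
 handle [478.34947165 349.3516555   68.51916086] [[444.77113035 341.49245265  59.14493728]
 [512.62535463 357.7789979   73.96205835]] 164
side
 tray (array([ 4.78737422e+02,  3.35926606e+02, -3.58084911e-01]), np.float64(1.8159286783787596))
 corner (array([497.09535866, 101.35670078,   7.52505441]), np.float64(3.102999269351333))
 chan (array([271.55555556,  -9.45679012,  78.6255144 ]), np.float64(6.0))
 tab [ 570.12941283 -220.59476861  100.66886041] [[ 562.77703691 -227.93285537   89.04091102]
 [ 577.02509689 -215.70036235  109.06762676]] 39
 handle [478.5630526  350.89638193  67.69708788] [[445.45286225 342.40511277  57.67298136]
 [511.9097235  358.69234463  72.54712222]] 258
```

```bash
cat >> fit.py <<'E'
def fitc(P,p0,rad=170,clip=12):
    Q=P[np.hypot(P[:,0]-p0[0],P[:,1]-p0[1])<rad]
    def cost(p):
        L=local(Q,p,67,22); h,w=channel(L)
        out=np.minimum(abs(Q[:,2]),clip); return np.where(np.isnan(h),out,np.minimum(abs(L[:,2]-h),clip)).mean()
    best=None
    for dy in (-30,-10,10,30):
      for dx in (-20,0,20):
        s=np.array(p0)+[dx,dy,0]
        r=minimize(cost,s,method='Nelder-Mead',options=dict(initial_simplex=s+np.array([[0,0,0],[6,0,0],[0,6,0],[0,0,4]]),xatol=.02,fatol=1e-5,maxiter=400))
        if best is None or r.fun<best.fun: best=r
    return best.x,best.fun
E
python3 - <<'E'
from fit import *
for n in ('top','side'):
    im=load(n); uv,P=cloud(im)
    print(n,' tray',fit(P,tray,[480,337,0],150),fitc(P,[590,-95,3]))
    print(' corner',fit(P,corner,[500,105,6],280))
    Q=P[(abs(P[:,0]-600)<70)&(abs(P[:,1]+100)<170)]
    rl=Q[(Q[:,2]>140)]; print('rail top',rl.min(0),rl.max(0),np.polyfit(rl[:,1],rl[:,0],1),len(rl))
E
```

```text
top  tray (array([480.06410552, 346.65626916,  -0.76648282]), np.float64(2.53952330514311)) (array([ 608.08410296, -113.00329432,    5.71594968]), np.float64(5.230329000217645))
 corner (array([498.12948203, 105.2489092 ,   7.11850593]), np.float64(3.855083387015762))
rail top [616.0761618  -67.41943365 140.04315931] [628.73939091  18.74473575 169.98343933] [-1.09831683e-01  6.19467999e+02] 102
side  tray (array([ 4.78734384e+02,  3.34763325e+02, -3.59614979e-01]), np.float64(1.8184098467326952)) (array([ 607.4280659 , -116.16402267,    5.51046405]), np.float64(5.360440527975342))
 corner (array([496.94838127, 102.06163156,   7.55691571]), np.float64(3.1577649068446694))
rail top [616.55019788 -65.35728363 140.11029793] [627.69836169  19.4138615  168.11964455] [-8.01713970e-02  6.19863381e+02] 59
```

Run:
```python
from fit import *
im=load('top'); g=lambda zu,zv,z: np.round(world(im,(95+zu/2.5,155+zv/2.5),z=z)[0],1)
print('tray back',g(37,156,28),g(33,216,28),'spout',g(221,162,28),g(221,201,28),'handle',g(108,156,69),g(107,210,69))
print('rail tip',g(397,52,168),g(400,58,168),'low +x end',g(602,40,57),g(605,55,52),'head -x corner',g(437,140,115),'head +x floor',g(427,62,104))
print('corner',g(331,175,30),'far fence end',g(526,158,30),'near fence end',g(336,252,30))
def ch(p,q=(608,-114.5,5.6)):
    R=(Ro.from_euler('z',q[2],degrees=True)*Ro.from_euler('x',22,degrees=True)); return np.round(R.apply(p)+[q[0],q[1],67],1)
for p in ((23.5,145,50),(23.5,145,0),(26,-100,24),(-64,100,24),(21,100,0),(-9,70,0)): print(p,ch(p))
uv,P=cloud(im)
for lo in range(100,180,10):
    m=(abs(P[:,0]-622)<15)&(P[:,1]>-90)&(P[:,1]<60)&(P[:,2]>lo)&(P[:,2]<lo+10); 
    if m.any(): print(lo,np.percentile(P[m,1],[2,50,98]).round(1),m.sum())
```

```text
tray back [512.8 446.7  28. ] [442.7 446.8  28. ] spout [509.  230.4  28. ] [463.5 228.5  28. ] handle [508.7 350.3  69. ] [447.6 348.   69. ]
rail tip [610.8  20.3 168. ] [604.4  17.  168. ] low +x end [ 653.6 -209.2   57. ] [ 637.  -213.2   52. ] head -x corner [525.5 -22.2 115. ] head +x floor [614.4  -9.3 104. ]
corner [495.4 101.8  30. ] far fence end [ 518.5 -123.7   30. ] near fence end [406.6  93.4  30. ]
(23.5, 145, 50) [620.1   3.  167.7]
(23.5, 145, 0) [618.3  21.6 121.3]
(26, -100, 24) [ 643.8 -213.2   51.8]
(-64, 100, 24) [536.1 -37.4 126.7]
(21, 100, 0) [619.9 -20.2 104.5]
(-9, 70, 0) [592.7 -50.8  93.2]
100 [-84.5 -29.4 -15.4] 51
110 [-85.7 -49.9  -5.9] 24
120 [-89.4 -29.5  24.9] 41
130 [-84.2 -56.7  21.9] 43
140 [-64.9 -33.9  18.7] 48
150 [-43.6 -20.6  12.5] 32
160 [-18.3  -1.1   9.5] 22
```

Call:
step_arm(motion=[[[0.25, -0.15, 0.07], [0, 0, 0.004], 1], [[0.55, -0.33, 0.15], [0, 0, 0.009], 1], [[0.9, -0.52, 0.25], [0, 0, 0.016], 1]])

```text
clock: 0.35
position: [254.8, 471.9, 255.6]
orientation: [179.9, 0.0, -11.5]
force: [-0.1, 1.1, 0.0]
opening: 85.6
grip_force: 0.0
```

Call:
step_arm(motion=[[[0.35, -0.19, 0.07], [0, 0, 0.005], 1], [[0.7, -0.37, 0.15], [0, 0, 0.01], 1], [[0.95, -0.52, 0.25], [0, 0, 0.016], 1], [[0.95, -0.52, 0.25], [0, 0, 0.016], 1]])

```text
clock: 0.68
position: [354.2, 418.3, 282.9]
orientation: [-180.0, -0.1, -6.1]
force: [0.3, 0.6, -0.1]
opening: 85.6
grip_force: 0.0
```

```bash
cat >> h.py <<'E'
def pose(s):
    from scipy.spatial.transform import Rotation as Ro
    T=np.eye(4); T[:3,:3]=Ro.from_euler('xyz',s['orientation'],degrees=True).as_matrix(); T[:3,3]=s['position']; return T
def wrist(name):
    s=env.get_state(); im=env.get_image('wrist'); im['view']=np.linalg.inv(pose(s)@im['tool_from_camera'])
    np.savez(f'{name}.npz',**im); cv2.imwrite(f'pics/{name}.png',im['color'][...,::-1]); return s,im
E
python3 - <<'E'
from h import *
s,im=wrist('w1'); print(s['clock'],s['position'],s['orientation'],s['joint_pos'].round(1)); print(im['tool_from_camera'].round(2),im['fx'])
E
```

```text
0.6833 [354.19231611 418.26600813 282.87389467] [-1.79950800e+02 -1.39574212e-01 -6.10282827e+00] [ 66.2  13.8  12.5   0.1 -88.6  17.7]
[[  -0.     -0.96   -0.27   68.7 ]
 [   1.     -0.     -0.      0.2 ]
 [   0.     -0.27    0.96 -142.29]
 [   0.      0.      0.      1.  ]] 345.42577240059717
```

View pics/w1.png

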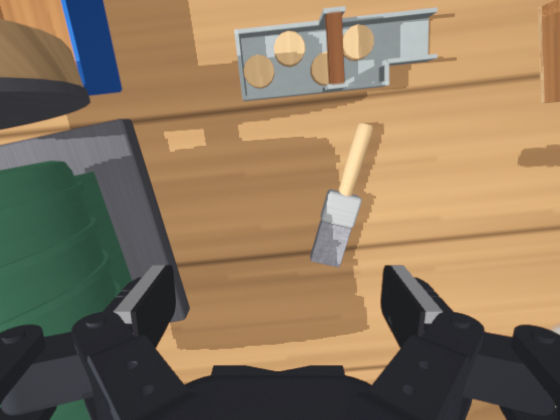

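The wrist view shows the whole tray: its back at left (237,31)–(243,100), the spout end at (436,12)–(437,58), and the handle from (333,12) to (336,80), with four blanks lying flat. I'll fit it.

Run:
```python
from fit import *
im=load('w1'); uv,P=cloud(im)
for p0 in ([479,336,-.5],[479,340,0]): print(fit(P,tray,p0,150))
g=lambda u,v,z: np.round(world(im,(u,v),z=z)[0],1)
print('back',g(236,31,28),g(242,100,28),'spout',g(436,11,28),g(437,57,28),'handle',g(334,12,69),g(336,81,69))
m=(abs(P[:,0]-479)<45)&(abs(P[:,1]-350)<60)&(P[:,2]>55)&(P[:,2]<85); Q=P[m]; print(Q.mean(0),np.percentile(Q,[2,98],axis=0),np.polyfit(Q[:,0],Q[:,1],1),len(Q))
m=(abs(P[:,2]-22)<3)&(abs(P[:,0]-479)<30)
```

```text
(array([478.65311161, 337.66155   ,  -0.67548152]), np.float64(5.907202713815461))
(array([478.72120155, 337.65783359,  -0.6801407 ]), np.float64(6.0171263599565314))
back [511.9 445.   28. ] [443.5 448.   28. ] spout [508.  238.5  28. ] [464.2 236.7  28. ] handle [508.6 349.5  69. ] [448.9 351.3  69. ]
[479.13895449 350.6203191   67.78537984] [[443.29111442 342.00431991  57.97658074]
 [512.15743649 358.49784736  70.24322315]] [-7.58889524e-03  3.54256454e+02] 1430
```

Call:
step_arm(motion=[[[0.1, -0.33, 0.03], [0, 0, 0.005], 1], [[0.2, -0.66, 0.06], [0, 0, 0.01], 1], [[0.3, -0.99, 0.08], [0, 0, 0.015], 1]])

```text
clock: 0.98
position: [379.4, 321.0, 288.5]
orientation: [179.9, 0.1, -0.4]
force: [0.1, 0.6, -0.2]
opening: 85.3
grip_force: 0.0
```

Call:
step_arm(motion=[[[0.1, -0.33, 0.03], [0, 0, 0.0], 1], [[0.2, -0.66, 0.06], [0, 0, 0.0], 1], [[0.3, -0.99, 0.08], [0, 0, 0.0], 1]])

```text
clock: 1.23
position: [409.4, 221.6, 297.0]
orientation: [180.0, 0.0, -0.5]
force: [0.3, 0.7, -0.1]
opening: 85.2
grip_force: 0.0
```

Call:
step_arm(motion=[[[0.1, -0.33, 0.0], [0, 0, 0.0], 1], [[0.2, -0.66, 0.0], [0, 0, 0.0], 0.5], [[0.3, -0.99, 0.0], [0, 0, 0.0], 0]])

```text
clock: 1.48
position: [439.5, 122.7, 296.8]
orientation: [-180.0, 0.0, -0.5]
force: [0.5, 0.2, 0.4]
opening: 63.7
grip_force: 0.0
```

Call:
step_arm(motion=[[[0.1, -0.33, 0.0], [0, 0, 0.0], 0], [[0.2, -0.66, 0.0], [0, 0, 0.0], 0], [[0.3, -0.99, 0.0], [0, 0, 0.0], 0]])

```text
clock: 1.73
position: [469.7, 23.8, 296.8]
orientation: [-180.0, 0.0, -0.5]
force: [0.6, 0.9, -1.4]
opening: 25.4
grip_force: 0.0
```

Call:
step_arm(motion=[[[0.1, -0.33, 0.0], [0, 0, 0.0], 0], [[0.2, -0.66, 0.0], [0, 0, 0.0], 0], [[0.26, -0.85, 0.0], [0, 0, 0.0], 0], [[0.26, -0.85, 0.0], [0, 0, 0.0], 0]])

```text
clock: 2.07
position: [496.3, -62.6, 296.0]
orientation: [180.0, 0.1, -0.7]
force: [0.1, -0.3, -0.8]
opening: 0.2
grip_force: 0.0
```

Run:
```python
from fit import *
s,im=wrist('w2'); print(s['clock'],s['position'],s['orientation'],s['joint_pos'].round(1))
uv,P=cloud(im)
print('chan',fitc(P,[608,-112,5.6])); print('corner',fit(P,corner,[497,103,7.3],260))
m=(abs(P[:,0]-560)<40)&(abs(P[:,1]+220)<30)&(P[:,2]>90)&(P[:,2]<125); print(' tab',P[m].mean(0),np.percentile(P[m],[3,97],axis=0),m.sum())
```

```text
2.0667 [496.25267396 -62.57932319 296.01949492] [ 1.79960176e+02  1.36939398e-01 -7.26816871e-01] [ 10.8   8.4   7.6   0.  -89.4  78.5]
chan (array([ 605.77901108, -111.26551575,    5.17325441]), np.float64(7.932398943986383))
corner (array([495.72122536, 103.27311044,   7.40061252]), np.float64(5.732318133027099))
 tab [ 568.71114906 -221.64098014  102.91829951] [[ 560.8352107  -230.03908654   91.25755305]
 [ 576.40327049 -216.68271362  107.68928328]] 415
```

View pics/w2.png

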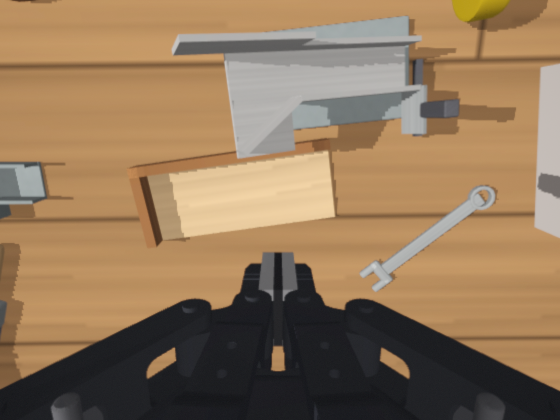

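The wrist view shows the channel with its rail tip at (176,45), the head's floor edge at (226,60)–(238,157), the tab at (440,107) and the groove end at column 415. The gate plate stands open below the groove. I'll refine the fit by corner reprojection.

```bash
cat > ov.py <<'E'
from fit import *
def CH(q): 
    R=Ro.from_euler('z',q[2],degrees=True)*Ro.from_euler('x',22,degrees=True); return lambda p: R.apply(np.atleast_2d(p))+[q[0],q[1],67]
def CO(q): 
    R=Ro.from_euler('z',q[2],degrees=True); return lambda p: R.apply(np.atleast_2d(p))+[q[0],q[1],0]
chl=[[(21,35,50),(21,145,50)],[(26,35,50),(26,145,50)],[(21,-100,24),(21,35,24)],[(-21,-100,24),(-21,40,24),(-64,100,24)],[(-64,100,0),(21,100,0)],[(-21,-100,0),(-21,40,0),(-64,100,0)]]
col=[[(0,-242,30),(0,0,30),(-102,0,30)],[(12,-242,30),(12,12,30),(-102,12,30)],[(-102,0,5),(-102,-242,5),(0,-242,5)]]
E
python3 - <<'E'
from ov import *
im=load('w2'); f=2.2; x0,y0,x1,y1=120,0,480,260
c=cv2.resize(im['color'][y0:y1,x0:x1,::-1],None,fx=f,fy=f,interpolation=cv2.INTER_CUBIC)
for T,ls,k in ((CH((606.5,-112.5,5.4)),chl,(0,0,255)),(CO((496,103.2,7.4)),col,(255,0,0))):
    for l in ls:
        q=((pix(im,T(l))-[x0,y0]+.5)*f*8).astype(np.int32); cv2.polylines(c,[q[:,None]],False,k,1,cv2.LINE_AA,3)
print(c.shape); cv2.imwrite('pics/ov1.png',c)
E
```

```text
(572, 792, 3)
```

View pics/ov1.png

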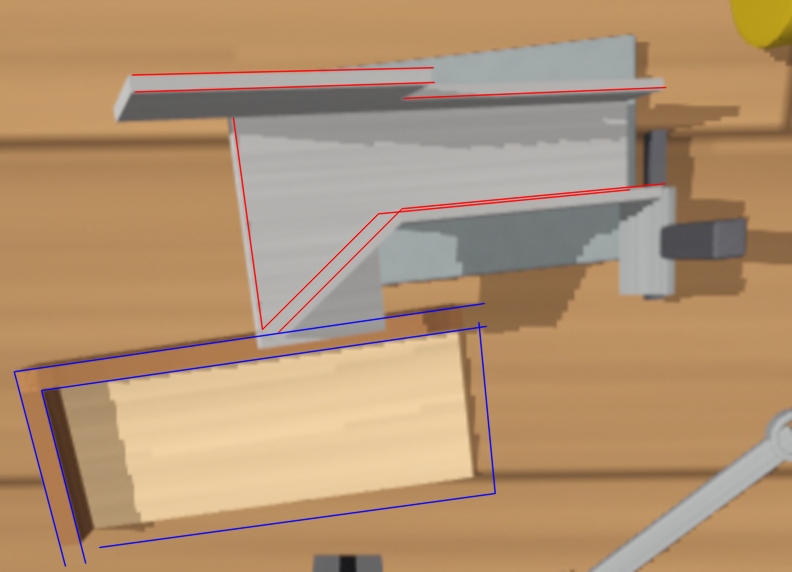

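Overlay: the channel model matches to about 1–2 px. The fences match too; the board is 12 mm shorter than drawn because its size includes the fences. Now I go down beside the gate tab with shut fingers.

Call:
step_arm(motion=[[[0.04, -0.2, -0.24], [0, 0, 0.005], 0], [[0.08, -0.38, -0.48], [0, 0, 0.01], 0], [[0.13, -0.55, -0.74], [0, 0, 0.017], 0]])

```text
clock: 2.37
position: [509.2, -114.5, 222.8]
orientation: [-180.0, -0.1, 5.8]
force: [0.1, 0.4, 1.1]
opening: -0.2
grip_force: 0.0
```

Call:
step_arm(motion=[[[0.04, -0.2, -0.24], [0, 0, 0], 0], [[0.08, -0.38, -0.48], [0, 0, 0], 0], [[0.13, -0.55, -0.74], [0, 0, 0], 0]])

```text
clock: 2.62
position: [522.1, -169.6, 148.3]
orientation: [-180.0, -0.0, 5.7]
force: [-0.2, -0.0, -0.2]
opening: -0.3
grip_force: 0.0
```

Call:
step_arm(motion=[[[0.04, -0.2, -0.24], [0, 0, 0], 0], [[0.08, -0.38, -0.48], [0, 0, 0], 0], [[0.12, -0.54, -0.72], [0, 0, 0], 0], [[0.12, -0.54, -0.72], [0, 0, 0], 0]])

```text
clock: 2.95
position: [531.2, -223.8, 71.4]
orientation: [-179.8, 0.5, 5.5]
force: [-0.9, 0.3, -1.3]
opening: 0.2
grip_force: 0.0
```

Call:
step_arm(motion=[[[0.15, 0.014, 0], [0, 0, 0], 0], [[0.3, 0.028, 0], [0, 0, 0], 0], [[0.4, 0.038, 0], [0, 0, 0], 0], [[0.4, 0.038, 0], [0, 0, 0], 0]])

```text
clock: 3.28
position: [575.3, -218.7, 77.2]
orientation: [-180.0, 0.0, 5.7]
force: [-0.4, 1.1, 0.1]
opening: -0.0
grip_force: 0.0
```

Call:
step_arm(motion=[[[0.06, 0.004, 0], [0, 0, 0], 0], [[0.12, 0.01, 0], [0, 0, 0], 0], [[0.18, 0.015, 0], [0, 0, 0], 0], [[0.18, 0.015, 0], [0, 0, 0], 0]])

```text
clock: 3.62
position: [593.0, -218.6, 77.4]
orientation: [180.0, -0.0, 5.6]
force: [0.3, 0.4, 0.3]
opening: 0.1
grip_force: 0.0
```

Run:
```python
from fit import *
print(env.get_state()['force'])
s,im=wrist('w3'); top=grab('top')
a=cv2.resize(im['color'][:260,100:500,::-1],None,fx=1.5,fy=1.5); b=cv2.resize(top['color'][155:225,270:370,::-1],None,fx=4,fy=4); b=np.hstack([b,np.zeros((280,200,3),np.uint8)])
cv2.imwrite('pics/g.png',np.vstack([a[:,:600],b])[:600]);
```

```text
[0.29340011 0.42350644 0.26559203]
```

View pics/g.png

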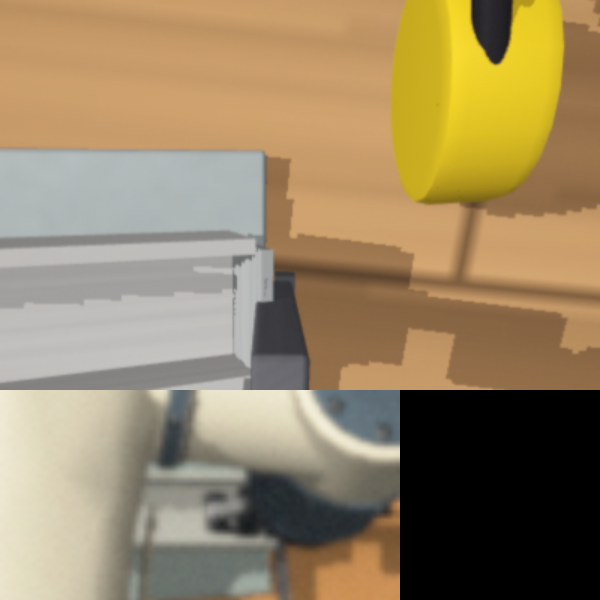

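The gate plate now spans nearly the whole groove end, up to the +x wall at (265,250). I push on until I feel the stop.

Call:
step_arm(motion=[[[0.03, 0.003, 0], [0, 0, 0], 0], [[0.05, 0.005, 0], [0, 0, 0], 0], [[0.05, 0.005, 0], [0, 0, 0], 0]])

```text
clock: 3.97
position: [595.6, -219.0, 77.5]
orientation: [180.0, 0.2, 5.6]
force: [-6.6, 0.1, 4.5]
opening: 0.3
grip_force: 2.9
```

Call:
step_arm(motion=[[[0.03, 0.003, 0], [0, 0, 0], 0], [[0.05, 0.005, 0], [0, 0, 0], 0], [[0.05, 0.005, 0], [0, 0, 0], 0]])

```text
clock: 4.22
position: [595.8, -219.0, 77.5]
orientation: [-179.9, 0.7, 5.5]
force: [-19.4, 1.2, 13.2]
opening: 0.3
grip_force: 9.9
```

The force rises to 19 N with no further motion, so the gate is closed. I back off, rise and go to above the tray handle.

Call:
step_arm(motion=[[[-0.25, -0.02, 0], [0, 0, 0], 0], [[-0.5, -0.04, 0], [0, 0, 0], 0], [[-0.5, -0.04, 0.3], [0, 0, 0], 0], [[-0.5, -0.04, 0.65], [0, 0, 0], 0], [[-0.5, -0.04, 1.0], [0, 0, 0], 0]])

```text
clock: 4.63
position: [550.9, -222.3, 178.3]
orientation: [180.0, 0.1, 5.6]
force: [1.4, 0.6, 1.3]
opening: -0.3
grip_force: 0.0
```

Call:
step_arm(motion=[[[0, 0.15, 0.25], [0, 0, -0.005], 0.2], [[-0.05, 0.5, 0.45], [0, 0, -0.01], 0.53], [[-0.1, 0.85, 0.55], [0, 0, -0.018], 0.53]])

```text
clock: 4.88
position: [543.2, -137.3, 235.7]
orientation: [180.0, -0.3, -1.1]
force: [1.3, 0.0, 0.8]
opening: 35.7
grip_force: 0.0
```

Call:
step_arm(motion=[[[-0.05, 0.33, 0], [0, 0, 0], 0.53], [[-0.1, 0.66, 0], [0, 0, 0], 0.53], [[-0.15, 1.0, 0], [0, 0, 0], 0.53]])

```text
clock: 5.13
position: [527.0, -35.7, 233.0]
orientation: [-180.0, -0.1, -0.9]
force: [1.1, -0.3, -1.4]
opening: 45.4
grip_force: 0.0
```

Call:
step_arm(motion=[[[-0.05, 0.33, 0], [0, 0, 0], 0.53], [[-0.1, 0.66, 0], [0, 0, 0], 0.53], [[-0.15, 1.0, 0], [0, 0, 0], 0.53]])

```text
clock: 5.38
position: [511.8, 64.4, 232.8]
orientation: [-180.0, -0.1, -0.9]
force: [1.0, 0.8, -1.3]
opening: 45.1
grip_force: 0.0
```

Call:
step_arm(motion=[[[-0.05, 0.33, 0], [0, 0, 0], 0.53], [[-0.1, 0.66, 0], [0, 0, 0], 0.53], [[-0.15, 1.0, 0], [0, 0, 0], 0.53]])

```text
clock: 5.63
position: [496.8, 164.6, 232.9]
orientation: [-180.0, -0.1, -0.9]
force: [0.8, -0.7, -0.1]
opening: 45.2
grip_force: 0.0
```

Call:
step_arm(motion=[[[-0.05, 0.33, 0], [0, 0, 0], 0.53], [[-0.1, 0.66, 0], [0, 0, 0], 0.53], [[-0.15, 1.0, 0], [0, 0, 0], 0.53]])

```text
clock: 5.88
position: [481.8, 264.6, 232.9]
orientation: [-179.9, -0.1, -0.9]
force: [1.1, 0.4, -0.3]
opening: 45.4
grip_force: 0.0
```

Call:
step_arm(motion=[[[-0.04, 0.33, -0.2], [0, 0, 0], 0.53], [[-0.07, 0.66, -0.5], [0, 0, 0], 0.53], [[-0.07, 0.88, -0.85], [0, 0, 0], 0.53], [[-0.07, 0.88, -0.85], [0, 0, 0], 0.53]])

```text
clock: 6.22
position: [471.7, 352.6, 140.0]
orientation: [179.7, 0.5, -0.8]
force: [-0.9, -0.4, -1.5]
opening: 45.1
grip_force: 0.0
```

Run:
```python
from fit import *
s,im=wrist('w4'); print(s['clock'],s['position'],s['orientation'],s['opening'])
uv,P=cloud(im)
m=(abs(P[:,0]-479)<45)&(abs(P[:,1]-350)<40)&(P[:,2]>63)&(P[:,2]<75); Q=P[m]; print(Q.mean(0),np.percentile(Q,[2,98],axis=0),len(Q),np.polyfit(Q[:,0],Q[:,1],1))
```

```text
6.2167 [471.67099349 352.64606839 139.96714394] [179.68889252   0.47101046  -0.7975631 ] 45.115364538720655
[480.18563564 349.71468051  68.67185687] [[444.68298963 341.45284475  66.9954746 ]
 [512.80202598 357.55484894  70.00855377]] 2420 [-1.01784215e-02  3.54602212e+02]
```

Handle at (478.9, 349.6), top 69, as it must be. I descend, grip and lift a little.

Call:
step_arm(motion=[[[0.03, -0.016, -0.2], [0, 0, 0], 0.53], [[0.03, -0.016, -0.5], [0, 0, 0], 0.53], [[0.03, -0.016, -0.8], [0, 0, 0], 0.53], [[0.03, -0.016, -1.0], [0, 0, 0], 0.53], [[0.03, -0.016, -1.0], [0, 0, 0], 0.53]])

```text
clock: 6.68
position: [476.7, 347.1, 44.2]
orientation: [179.8, 0.2, -1.0]
force: [-1.2, -1.0, 0.5]
opening: 45.5
grip_force: 0.0
```

Call:
step_arm(motion=[[[0, 0, -0.03], [0, 0, 0], 0.53], [[0, 0, -0.03], [0, 0, 0], 0.4], [[0, 0, -0.03], [0, 0, 0], 0.25], [[0, 0, -0.03], [0, 0, 0], 0.1], [[0, 0, -0.03], [0, 0, 0], 0], [[0, 0, -0.03], [0, 0, 0], 0], [[0, 0, -0.03], [0, 0, 0], 0], [[0, 0, -0.03], [0, 0, 0], 0]], grip_force=90)

```text
clock: 7.35
position: [479.2, 350.2, 46.6]
orientation: [-179.9, -0.2, -0.9]
force: [-1.6, -1.3, 6.6]
opening: 12.0
grip_force: 88.6
```

Run:
```python
from fit import *
s=env.get_state(); print(s['clock'],s['position'],s['orientation'],s['opening'],s['grip_force'],s['force'],s['joint_pos'].round(1))
# corner refit with board incl. fences
import fit
def corner2(L):
    h,w=fit.corner(L); x,y,z=L.T; h[h==5]=0; h[(x>-90)&(x<0)&(y>-230)&(y<0)]=5
    h[(x>0)&(x<12)&(y<=-230)]=0; h[(y>0)&(x<=-90)]=0; return h,w
for n in ('w2','top','side'):
    im=load(n); uv,P=cloud(im); print(n,fit.fit(P,corner2,[496,103,7.4],240))
```

```text
7.35 [479.19906115 350.21457418  46.58822361] [-179.86539731   -0.18224462   -0.86351509] 12.038756548683429 88.60764384269714 [-1.62647969 -1.30967203  6.55544788] [ 51.3  26.   -5.1   0.1 -58.6  37.8]
w2 (array([495.55611134, 102.96252384,   7.40731191]), np.float64(5.751446475368112))
top (array([497.41311288, 105.47069595,   7.55323818]), np.float64(7.43703768207523))
side (array([497.03340078, 101.32028876,   7.56185163]), np.float64(2.68853407187404))
```

```bash
cat > plan.py <<'E'
from ov import *
q=(606.5,-111.5,5.4); Rc=Ro.from_euler('z',q[2],degrees=True)
G=np.array([0.,12,45.5])   # TCP in tray frame
LIP=np.array([11,-100,0.])
def pour(tilt,lean,lipc,yaw=q[2]):
    R=Ro.from_euler('z',yaw,degrees=True)*Ro.from_euler('x',tilt,degrees=True)*Ro.from_euler('y',lean,degrees=True)
    lip=CH(q)(lipc)[0]; return lip+R.apply(G-LIP),R,lip
if __name__=='__main__':
    p0,R0,l=pour(0,0,(-9,70,0)); print('lip floor',l)
    for t,le,c in ((0,0,(-9,80,45)),(0,0,(-9,70,26)),(8,4,(-9,70,20)),(15,8,(-9,70,12)),(22,10,(-9,70,8)),(30,10,(-9,70,8)),(34,10,(-9,70,8))):
        p,R,lip=pour(t,le,c); rv=(R*R0.inv()).as_rotvec(degrees=True)/360
        # lowest clearance of tray bottom points in channel frame
        b=np.array([(-13,-100,0),(35,-100,0),(35,-50,0),(-13,-50,0),(-35,-50,0),(35,20,0),(35,-100,28),(35,0,28)])
        w=R.apply(b-G)+p; L=(w-[q[0],q[1],67])@(Rc*Ro.from_euler('x',22,degrees=True)).as_matrix()
        print(t,le,'TCP',p.round(1),'rv',rv.round(4),'z',L[:,2].round(0),'x',L[:,0].round(0),'y',L[:,1].round(0))
E
python3 plan.py
```

```text
lip floor [591.43204271 -47.73214623  93.22246154]
0 0 TCP [570.7  55.2 184.2] rv [0. 0. 0.] z [45. 45. 26. 26. 26.  0. 71. 34.] x [-33.  15.  15. -33. -55.  15.  15.  15.] y [ 80.  80. 126. 126. 126. 191.  90. 183.]
0 0 TCP [570.9  53.  162.8] rv [0. 0. 0.] z [ 26.  26.   7.   7.   7. -19.  52.  15.] x [-33.  15.  15. -33. -55.  15.  15.  15.] y [ 70.  70. 116. 116. 116. 181.  80. 173.]
8 4 TCP [574.5  48.1 173.1] rv [0.0211 0.0131 0.0008] z [ 22.  18.   6.  10.  11. -11.  45.  21.] x [-33.  15.  15. -33. -55.  15.  17.  17.] y [ 70.  70. 118. 119. 119. 186.  76. 173.]
15 8 TCP [578.3  43.1 178.3] rv [0.0393 0.0259 0.0029] z [15.  9.  3.  9. 12. -6. 36. 24.] x [-33.  15.  15. -33. -55.  15.  19.  19.] y [ 70.  70. 119. 120. 120. 189.  73. 172.]
22 10 TCP [580.7  35.  185.9] rv [0.0581 0.033  0.0053] z [12.  4.  4. 12. 16.  4. 31. 31.] x [-33.  15.  15. -33. -54.  15.  19.  19.] y [ 70.  70. 120. 120. 120. 190.  70. 170.]
30 10 TCP [581.9  22.3 197.1] rv [0.0802 0.0348 0.0073] z [12.  4. 11. 19. 23. 21. 31. 45.] x [-33.  15.  15. -33. -54.  15.  19.  19.] y [ 69.  71. 120. 119. 118. 189.  67. 166.]
34 10 TCP [582.5  15.4 202. ] rv [0.0912 0.0357 0.0082] z [12.  4. 14. 22. 26. 29. 31. 52.] x [-33.  15.  15. -33. -54.  15.  19.  19.] y [ 69.  71. 120. 118. 117. 188.  65. 163.]
```

Call:
step_arm(motion=[[[0, 0, 0.04], [0, 0, 0], 0], [[0, 0, 0.12], [0, 0, 0], 0], [[0, 0, 0.25], [0, 0, 0], 0], [[0, 0, 0.4], [0, 0, 0], 0], [[0, 0, 0.55], [0, 0, 0], 0], [[0, 0, 0.7], [0, 0, 0], 0], [[0, 0, 0.85], [0, 0, 0], 0], [[0, 0, 0.95], [0, 0, 0], 0], [[0, 0, 1.0], [0, 0, 0], 0]])

```text
clock: 8.1
position: [478.4, 349.7, 146.0]
orientation: [-179.9, -0.1, -0.9]
force: [0.5, 0.1, -4.0]
opening: 12.3
grip_force: 87.9
```

Run:
```python
from fit import *
s,im=wrist('w5'); t=grab('top'); print(s['clock'],s['position'],s['orientation'],s['opening'],s['force'],s['wrist_torque'])
a=im['color'][:,:,::-1]; b=cv2.resize(t['color'][180:260,90:210,::-1],None,fx=3,fy=3)
a=cv2.resize(a,None,fx=.75,fy=.75); b=np.pad(b,((0,a.shape[0]-b.shape[0]),(0,0),(0,0))); cv2.imwrite('pics/l1.png',np.hstack([a,b]))
```

```text
8.1 [478.3603473  349.72711941 146.00615491] [-1.79910242e+02 -7.60700669e-02 -9.03044580e-01] 12.33599723101529 [ 0.52676404  0.12962389 -4.03611797] [ 0.03012573 -0.03465029  0.05168271]
```

View pics/l1.png

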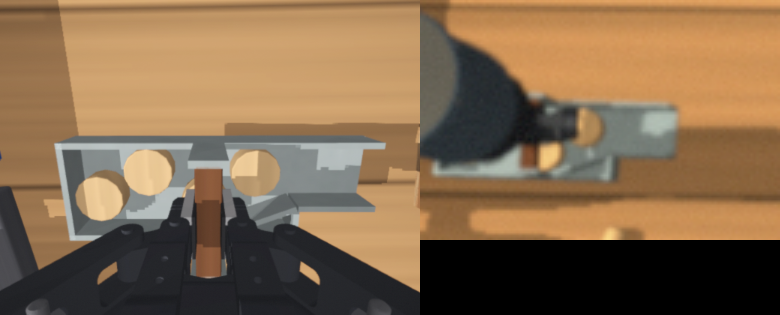

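The tray hangs level in the grip: three blanks show at (101,194), (149,171) and (255,171), and the fourth is beside the handle. I carry it to the channel head.

Call:
step_arm(motion=[[[0.015, -0.048, 0.1], [0, 0, 0.001], 0], [[0.042, -0.134, 0.25], [0, 0, 0.002], 0], [[0.08, -0.26, 0.4], [0, 0, 0.004], 0], [[0.126, -0.4, 0.5], [0, 0, 0.005], 0], [[0.174, -0.555, 0.57], [0, 0, 0.007], 0], [[0.222, -0.71, 0.6], [0, 0, 0.009], 0]])

```text
clock: 8.7
position: [500.6, 277.4, 205.2]
orientation: [-180.0, -0.0, 2.4]
force: [-0.4, -0.4, -3.0]
opening: 12.0
grip_force: 88.0
```

Call:
step_arm(motion=[[[0.05, -0.16, 0], [0, 0, 0.001], 0], [[0.1, -0.325, 0], [0, 0, 0.002], 0], [[0.15, -0.49, 0], [0, 0, 0.004], 0], [[0.2, -0.65, 0], [0, 0, 0.005], 0], [[0.255, -0.81, 0], [0, 0, 0.007], 0], [[0.3, -0.955, 0], [0, 0, 0.008], 0]])

```text
clock: 9.2
position: [530.1, 181.3, 203.8]
orientation: [180.0, 0.1, 5.2]
force: [0.2, 1.1, -3.4]
opening: 12.5
grip_force: 88.0
```

Call:
step_arm(motion=[[[0.05, -0.16, 0], [0, 0, 0], 0], [[0.1, -0.325, 0], [0, 0, 0], 0], [[0.15, -0.49, 0], [0, 0, 0], 0], [[0.2, -0.65, 0], [0, 0, 0], 0], [[0.25, -0.8, 0], [0, 0, 0], 0], [[0.29, -0.93, 0], [0, 0, 0], 0]])

```text
clock: 9.7
position: [559.0, 88.4, 203.8]
orientation: [180.0, 0.1, 5.2]
force: [0.5, 0.0, -4.9]
opening: 12.3
grip_force: 88.0
```

Call:
step_arm(motion=[[[0.033, -0.105, 0], [0, 0, 0], 0], [[0.06, -0.19, 0], [0, 0, 0], 0], [[0.08, -0.26, 0], [0, 0, 0], 0], [[0.096, -0.305, 0], [0, 0, 0], 0], [[0.105, -0.334, 0], [0, 0, 0], 0], [[0.108, -0.35, 0], [0, 0, 0], 0], [[0.108, -0.35, 0], [0, 0, 0], 0]])

```text
clock: 10.28
position: [570.0, 54.9, 204.3]
orientation: [-180.0, 0.0, 5.2]
force: [-0.6, 0.6, -3.1]
opening: 12.5
grip_force: 88.0
```

Run:
```python
from plan import *
s,im=wrist('w6'); t=grab('top'); sd=grab('side'); print(s['clock'],s['position'],s['orientation'],s['opening'],s['force'],s['joint_pos'].round(1))
a=cv2.resize(im['color'][:,:,::-1],None,fx=.75,fy=.75); b=cv2.resize(t['color'][150:255,200:340,::-1],None,fx=2.6,fy=2.6)[:315]; c=cv2.resize(sd['color'][150:270,200:360,::-1],None,fx=2.2,fy=2.2)
b=np.pad(b,((0,a.shape[0]-b.shape[0]),(0,0),(0,0))); r=np.hstack([a,b]); c=np.pad(c,((0,0),(0,r.shape[1]-c.shape[1]),(0,0))); cv2.imwrite('pics/p1.png',np.vstack([r,c])); print(np.vstack([r,c]).shape)
# measured tray location: back/lip rim from cloud in tool-based frame
```

```text
10.2833 [570.00938956  54.92086756 204.26347061] [-1.79995030e+02  3.55456509e-03  5.22328979e+00] 12.491324383850705 [-0.56220658  0.58129991 -3.10320584] [ 21.1  17.7   6.5  -0.  -78.8  74.1]
(579, 784, 3)
```

View pics/p1.png

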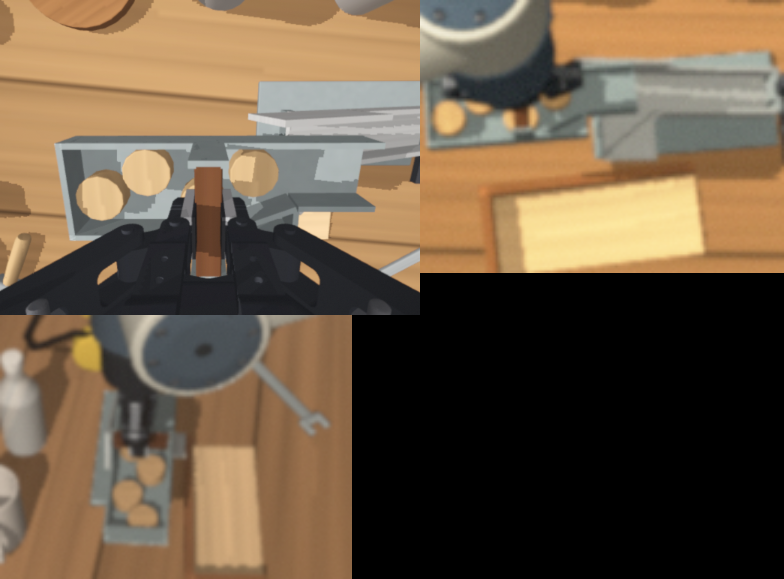

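The tray hangs level at the head with all four blanks in it. In the wrist part of the picture, the spout's +x rim tip is at (380,145) and the rail tip at (250,117). I check these points numerically.

Run:
```python
from plan import *
s,im=None,load('w6'); p=np.array([570.0,54.9,204.3]); R=Ro.from_euler('z',5.3,degrees=True)
tr=lambda l: (R.apply(np.array(l,float)-G)+p)
f=1/.75
print('tray pts pred px',[(pix(im,tr(l))[0]*.75).round(0).tolist() for l in ((35,-100,28),(-13,-100,28),(35,110,28),(-35,110,28),(31,-100,4))])
print('chan pred px',[(pix(im,CH(q)(l))[0]*.75).round(0).tolist() for l in ((21,145,50),(26,145,50),(21,145,0),(21,100,0))])
uv,P=cloud(im); 
# lateral: tray +x wall plane & rail in channel x
L=(P-[q[0],q[1],67])@(Rc*Ro.from_euler('x',22,degrees=True)).as_matrix()
m=(L[:,2]>30)&(L[:,0]>17)&(L[:,0]<32)&(L[:,1]>45)&(L[:,1]<150)&(P[:,2]>130)
print('rail top',[ (a,np.percentile(L[m&(abs(L[:,1]-a)<10)],[3,50,97],axis=0).round(1).tolist()) for a in (60,90,120,140) if (m&(abs(L[:,1]-a)<10)).sum()>5])
T=R.inv().apply(P-p)+G
m=(T[:,2]>24)&(T[:,2]<33)&(T[:,0]>20)&(T[:,0]<45)&(T[:,1]<100)&(T[:,1]>-98); print('tray wall x,z',np.percentile(T[m],[3,50,97],axis=0).round(1))
m=(abs(T[:,0]-15)<12)&(T[:,1]<-60)&(T[:,1]>-95)&(T[:,2]>-5)&(T[:,2]<12); print('spout floor z',np.median(T[m,2])); m=(abs(T[:,0]-15)<12)&(T[:,1]<-60)&(T[:,2]>0)&(T[:,2]<12);print('spout end y',np.percentile(T[m,1],[1,3]))
```

```text
tray pts pred px [[386.0, 142.0], [373.0, 211.0], [51.0, 142.0], [68.0, 241.0], [363.0, 140.0]]
chan pred px [[285.0, 127.0], [285.0, 119.0], [248.0, 119.0], [290.0, 116.0]]
rail top [(60, [[20.3, 50.9, 43.3], [23.2, 60.8, 50.1], [25.2, 69.7, 51.1]]), (90, [[20.5, 80.7, 32.7], [24.1, 90.4, 50.1], [25.4, 99.5, 51.1]]), (120, [[20.6, 110.7, 31.6], [24.2, 120.5, 49.8], [25.5, 129.4, 51.0]]), (140, [[20.7, 130.6, 30.8], [23.7, 142.5, 46.9], [25.6, 145.7, 51.0]])]
tray wall x,z [[ 30.2 -92.4  24.6]
 [ 32.4  -2.9  26.5]
 [ 34.2  94.5  28.1]]
spout floor z 2.7593018088020997
spout end y [-101.22699871 -100.43166321]
```

```bash
sed -i 's/^G=.*/G=np.array([0.8,12,46.7])/' plan.py
python3 - <<'E'
from plan import *
c0=np.array([570.6,55.1,204.5]); R0=Ro.from_euler('z',5.3,degrees=True)
P=[(0,0,(-9,70,26)),(5,3,(-9,70,22)),(10,6,(-9,70,16)),(15,9,(-9,70,10)),(20,10,(-9,70,8)),(25,10,(-9,70,8)),(30,10,(-9,70,8)),(35,10,(-9,70,8))]
for t in P:
    p,R,_=pour(*t); print(t,((p-c0)/100).round(3),((R*R0.inv()).as_rotvec()/2/np.pi).round(4))
print('rel to 15:')
pa,Ra,_=pour(*P[3])
for t in P[4:]:
    p,R,_=pour(*t); print(t,((p-pa)/100).round(3),((R*Ra.inv()).as_rotvec()/2/np.pi).round(4))
E
```

```text
(0, 0, (-9, 70, 26)) [ 0.011 -0.02  -0.405] [0.     0.     0.0003]
(5, 3, (-9, 70, 22)) [ 0.038 -0.048 -0.341] [0.013  0.0096 0.0006]
(10, 6, (-9, 70, 16)) [ 0.066 -0.077 -0.302] [0.0261 0.0191 0.0017]
(15, 9, (-9, 70, 10)) [ 0.094 -0.114 -0.269] [0.0391 0.0286 0.0035]
(20, 10, (-9, 70, 8)) [ 0.108 -0.175 -0.207] [0.0526 0.0325 0.0051]
(25, 10, (-9, 70, 8)) [ 0.115 -0.25  -0.132] [0.0664 0.0337 0.0063]
(30, 10, (-9, 70, 8)) [ 0.123 -0.332 -0.065] [0.0802 0.0348 0.0075]
(35, 10, (-9, 70, 8)) [ 0.131 -0.419 -0.005] [0.094  0.0358 0.0088]
rel to 15:
(20, 10, (-9, 70, 8)) [ 0.014 -0.061  0.063] [0.0136 0.0039 0.0008]
(25, 10, (-9, 70, 8)) [ 0.021 -0.136  0.137] [0.0274 0.0052 0.001 ]
(30, 10, (-9, 70, 8)) [ 0.029 -0.218  0.204] [0.0412 0.0065 0.0011]
(35, 10, (-9, 70, 8)) [ 0.037 -0.305  0.264] [0.0551 0.0077 0.0012]
```

Call:
step_arm(motion=[[[0.003, -0.005, -0.1], [0, 0, 0], 0], [[0.006, -0.01, -0.23], [0, 0, 0], 0], [[0.01, -0.02, -0.35], [0, 0, 0], 0], [[0.011, -0.02, -0.405], [0.0, 0.0, 0], 0], [[0.024, -0.034, -0.375], [0.0065, 0.0048, 0.0003], 0], [[0.038, -0.048, -0.341], [0.013, 0.0096, 0.0006], 0], [[0.052, -0.062, -0.32], [0.0195, 0.0143, 0.001], 0], [[0.066, -0.077, -0.302], [0.0261, 0.0191, 0.0017], 0], [[0.08, -0.095, -0.285], [0.0326, 0.0238, 0.0025], 0], [[0.094, -0.114, -0.269], [0.0391, 0.0286, 0.0035], 0], [[0.094, -0.114, -0.269], [0.0391, 0.0286, 0.0035], 0]])

```text
clock: 11.35
position: [580.4, 41.8, 176.3]
orientation: [-164.8, 8.8, 7.5]
force: [0.1, -0.0, -4.9]
opening: 12.2
grip_force: 88.3
```

```bash
cat > chk.py <<'E'
from plan import *
import sys
GT=np.array([0.8,12,46.7])
def blanks(tag, held=True):
    s,im=wrist(tag); uv,P=cloud(im); c=im['color'].astype(int)[uv[:,1],uv[:,0]]
    hsv=cv2.cvtColor(im['color'],cv2.COLOR_RGB2HSV)[uv[:,1],uv[:,0]]
    wood=(hsv[:,0]>8)&(hsv[:,0]<25)&(hsv[:,1]>60)&(hsv[:,2]>90)
    print(tag,s['clock'],s['position'].round(1),s['orientation'].round(1),'F',s['force'].round(1),'open',round(s['opening'],1))
    if held:
        Rt=Ro.from_matrix(pose(s)[:3,:3])*Ro.from_euler('x',180,degrees=True); T=Rt.inv().apply(P-s['position'])+GT
        m=wood&(abs(T[:,0])<31)&(T[:,1]>-120)&(T[:,1]<106)&(T[:,2]>14)&(T[:,2]<30); comp('in tray',uv[m],T[m],im)
    L=(P-[q[0],q[1],67])@(Rc*Ro.from_euler('x',22,degrees=True)).as_matrix()
    m=wood&(abs(L[:,0]+5)<35)&(L[:,1]>-105)&(L[:,1]<100)&(L[:,2]>8)&(L[:,2]<40); comp('in channel',uv[m],L[m],im)
def comp(name,uv,T,im):
    M=np.zeros(im['depth'].shape,np.uint8); M[uv[:,1],uv[:,0]]=1; X=np.zeros(M.shape+(3,)); X[uv[:,1],uv[:,0]]=T
    n,lab=cv2.connectedComponents(M)
    for i in range(1,n):
        k=lab==i
        if k.sum()>40: print('  ',name,k.sum(),'med',np.median(X[k],axis=0).round(1),'lo',X[k].min(0).round(0),'hi',X[k].max(0).round(0))
if __name__=='__main__': blanks(sys.argv[1],len(sys.argv)<3)
E
python3 chk.py w7
```

```text
w7 11.35 [580.4  41.8 176.3] [-164.8    8.8    7.5] F [ 0.1 -0.  -4.9] open 12.2
   in tray 5704 med [11.5 53.8 21.8] lo [-9. 22. 14.] hi [30. 82. 24.]
   in tray 5262 med [ 11.  -28.5  22.2] lo [-11. -58.  14.] hi [28.  2. 24.]
```

The blanks have lined up along the straight wall (x about 11–14). I tilt on.

Call:
step_arm(motion=[[[0.007, -0.03, 0.032], [0.0068, 0.002, 0.0004], 0], [[0.014, -0.061, 0.063], [0.0136, 0.0039, 0.0008], 0], [[0.018, -0.098, 0.1], [0.0205, 0.0045, 0.0009], 0], [[0.021, -0.136, 0.137], [0.0274, 0.0052, 0.001], 0], [[0.021, -0.136, 0.137], [0.0274, 0.0052, 0.001], 0], [[0.021, -0.136, 0.137], [0.0274, 0.0052, 0.001], 0], [[0.021, -0.136, 0.137], [0.0274, 0.0052, 0.001], 0], [[0.021, -0.136, 0.137], [0.0274, 0.0052, 0.001], 0], [[0.021, -0.136, 0.137], [0.0274, 0.0052, 0.001], 0], [[0.021, -0.136, 0.137], [0.0274, 0.0052, 0.001], 0]])

```text
clock: 12.23
position: [581.4, 30.5, 191.2]
orientation: [-154.7, 9.1, 9.6]
force: [0.2, 0.6, -3.0]
opening: 12.3
grip_force: 88.5
```

```bash
python3 chk.py w8
```

```text
w8 12.2333 [581.4  30.5 191.2] [-154.7    9.1    9.6] F [ 0.2  0.6 -3. ] open 12.3
   in channel 258 med [-1.4 32.9 13.9] lo [-11.  26.   8.] hi [ 5. 35. 18.]
```

Call:
step_arm(motion=[[[0.004, -0.04, 0.035], [0.007, 0.0007, 0.0001], 0], [[0.008, -0.082, 0.067], [0.0138, 0.0013, 0.0002], 0], [[0.008, -0.082, 0.067], [0.0138, 0.0013, 0.0002], 0], [[0.008, -0.082, 0.067], [0.0138, 0.0013, 0.0002], 0], [[0.008, -0.082, 0.067], [0.0138, 0.0013, 0.0002], 0], [[0.008, -0.082, 0.067], [0.0138, 0.0013, 0.0002], 0]])

```text
clock: 12.78
position: [582.3, 22.2, 197.8]
orientation: [-149.7, 8.7, 10.5]
force: [-0.7, 0.1, -2.7]
opening: 11.8
grip_force: 88.5
```

```bash
python3 chk.py w9
python3 - <<'E'
from plan import *
# plan: retreat: level out while moving +y and up
c=pour(30,10,(-9,70,8)); print('at',c[0].round(1))
R0=c[1]
for t in ((30,10,(-9,90,25)),(15,5,(-9,110,50)),(0,0,(-14,130,75))):
    p,R,_=pour(*t); print(t,p.round(1),((p-c[0])/100).round(3),((R*R0.inv()).as_rotvec()/2/np.pi).round(4))
# corner target
cq=(496,103,7.4)
Rk=Ro.from_euler('z',cq[2],degrees=True)
for o in ((-35,-110,5),(-41,-116,5),(-45,-120,60)): print(o,(Rk.apply(np.array(o,float)+G)+[cq[0],cq[1],0]).round(1))
E
```

```text
w9 12.7833 [582.3  22.2 197.8] [-149.7    8.7   10.5] F [-0.7  0.1 -2.7] open 11.8
   in channel 204 med [-0.5 33.  12.9] lo [-9. 27.  8.] hi [ 5. 35. 18.]
at [582.9  21.9 198. ]
(30, 10, (-9, 90, 25)) [581.8  34.  221.3] [-0.011  0.121  0.233] [0. 0. 0.]
(15, 5, (-9, 110, 50)) [574.6  65.5 229.3] [-0.083  0.436  0.313] [-0.0402 -0.0167 -0.0053]
(0, 0, (-14, 130, 75)) [563.2  89.8 231.9] [-0.197  0.679  0.339] [-0.0802 -0.0348 -0.0073]
(-35, -110, 5) [474.7   1.4  51.7]
(-41, -116, 5) [469.5  -5.3  51.7]
(-45, -120, 60) [466.1  -9.8 106.7]
```

Call:
step_arm(motion=[[[-0.005, 0.06, 0.12], [0, 0, 0], 0], [[-0.011, 0.121, 0.233], [0, 0, 0], 0], [[-0.035, 0.22, 0.26], [-0.0134, -0.0056, -0.0017], 0], [[-0.06, 0.33, 0.29], [-0.0268, -0.0111, -0.0035], 0], [[-0.083, 0.436, 0.313], [-0.0402, -0.0167, -0.0053], 0], [[-0.12, 0.52, 0.32], [-0.0535, -0.0227, -0.006], 0], [[-0.16, 0.6, 0.33], [-0.067, -0.029, -0.0067], 0], [[-0.197, 0.679, 0.339], [-0.0802, -0.0348, -0.0073], 0], [[-0.197, 0.679, 0.339], [-0.0802, -0.0348, -0.0073], 0]])

```text
clock: 13.58
position: [560.7, 94.4, 233.6]
orientation: [179.9, -0.2, 5.7]
force: [-0.3, -0.2, -3.5]
opening: 12.1
grip_force: 88.7
```

```bash
python3 chk.py w10
python3 - <<'E'
from plan import *
im=grab('side'); t=grab('top')
for n,im in (('top',t),('side',im)):
    uv,P=cloud(im); L=(P-[q[0],q[1],67])@(Rc*Ro.from_euler('x',22,degrees=True)).as_matrix()
    for a in range(-95,60,10):
        m=(abs(L[:,0])<10)&(abs(L[:,1]-a)<5)&(abs(L[:,2])<60); c=im['color'][uv[m][:,1],uv[m][:,0]]
        print(n,a,m.sum(),np.median(L[m,2]).round(1) if m.any() else '',np.median(c,axis=0) if m.any() else '')
E
```

```text
w10 13.5833 [560.7  94.4 233.6] [179.9  -0.2   5.7] F [-0.3 -0.2 -3.5] open 12.1
   in channel 2145 med [ 1.2  5.1 17.8] lo [-21. -46.   8.] hi [18. 35. 19.]
top -95 35 21.1 [166. 149. 102.]
top -85 21 18.7 [197. 152.  98.]
top -75 23 18.4 [202. 156.  99.]
top -65 20 18.2 [194.5 150.   96. ]
top -55 20 18.8 [197.  152.5  96.5]
top -45 19 18.4 [198. 154.  99.]
top -35 29 17.9 [198. 155. 102.]
top -25 18 18.7 [197.  152.5  98. ]
top -15 20 19.3 [200.5 155.   98. ]
top -5 34 19.2 [199.  153.5  98. ]
top 5 21 17.4 [192. 149.  97.]
top 15 20 19.3 [193. 149.  95.]
top 25 30 19.0 [198. 153.  97.]
top 35 38 6.3 [208.5 174.  125. ]
top 45 25 0.2 [182. 182. 168.]
top 55 23 -0.2 [183. 181. 170.]
side -95 0  
side -85 0  
side -75 0  
side -65 0  
side -55 0  
side -45 0  
side -35 0  
side -25 0  
side -15 0  
side -5 0  
side 5 0  
side 15 0  
side 25 0  
side 35 0  
side 45 0  
side 55 0
```

All four blanks lie flat in single file from the gate up to y≈36, and the tray is empty. I check how the tray sits in the grip before placing it.

Run:
```python
from plan import *
im=load('w10'); T=pose(env.get_state()); V=np.linalg.inv(im['view'])  # camera pose at w10
uv,P=cloud(im)
Tw=V@np.linalg.inv(im['tool_from_camera']); Rt=Ro.from_matrix(Tw[:3,:3])*Ro.from_euler('x',180,degrees=True)
L=Rt.inv().apply(P-Tw[:3,3])+G
def mod(p):
    R=Ro.from_rotvec([p[3],p[4],p[5]],degrees=True); return R.inv().apply(L-p[:3])
m=(abs(L[:,0])<29)&(L[:,1]>-95)&(L[:,1]<104)&(L[:,2]<12)&(L[:,2]>-8); A=np.c_[L[m][:,:2],np.ones(m.sum())]
for _ in range(3):
    k,*_r=np.linalg.lstsq(A,L[m][:,2],rcond=None); m2=abs(A@k-L[m][:,2])<3
print('floor plane slope deg x,y',np.degrees(k[:2]).round(2),'z at 0',k[2].round(2),m.sum())
z=L[:,2]
w=(z>22)&(z<32)&(abs(L[:,0]-33)<5)
for a in (-80,-40,40,80): 
    t=w&(abs(L[:,1]-a)<12)
    if t.any(): print('wall',a,np.percentile(L[t,0],[2,98]).round(1),np.median(z[t]))
b=(z>24)&(z<32)&(abs(L[:,1]-108)<8)&(abs(L[:,0])<38)
for a in (-20,0,20):
    t=b&(abs(L[:,0]-a)<8)
    if t.any(): print('back',a,np.percentile(L[t,1],[2,50,98]).round(1))
C=(uv,)
def corner2(Lc):
    x,y,zz=Lc.T; h=np.zeros(len(x)); h[(x>-90)&(x<0)&(y>-230)&(y<0)]=5
    h[(x>0)&(x<12)&(y>-230)&(y<12)]=30; h[(y>0)&(y<12)&(x>-90)&(x<12)]=30; return h,np.ones(len(x))
for n in ('top','w2'):
    im=load(n); u,Q=cloud(im); Q=Q[(Q[:,2]<45)]; print('corner',n,fit(Q,corner2,[496,103,7.4],230))
```

```text
floor plane slope deg x,y [-1.06 -0.31] z at 0 4.07 22715
wall -80 [31.2 35.1] 27.64080222727715
wall -40 [31.2 35.1] 27.571196825964396
wall 40 [30.7 34.9] 27.43434984309907
wall 80 [30.8 34.9] 27.37223463884646
back -20 [104.8 106.4 109.2]
back 0 [104.8 106.1 109.3]
back 20 [104.8 106.4 109.4]
corner top (array([497.51249598, 105.07481957,   7.3756267 ]), np.float64(2.606100310715915))
corner w2 (array([495.54507601, 103.08179963,   7.40438701]), np.float64(1.0103369413567993))
```

The tray sits square in the grip: straight wall 31–35, back 109. I go over the corner with 10 mm clearance to each fence and descend.

Call:
step_arm(motion=[[[-0.1, -0.1, -0.03], [0, 0, 0], 0], [[-0.28, -0.28, -0.08], [0, 0, 0.001], 0], [[-0.48, -0.48, -0.15], [0, 0, 0.002], 0], [[-0.68, -0.68, -0.2], [0, 0, 0.004], 0], [[-0.85, -0.86, -0.26], [0, 0, 0.005], 0], [[-0.94, -0.95, -0.29], [0, 0, 0.0055], 0], [[-0.973, -0.989, -0.3], [0, 0, 0.0055], 0]])

```text
clock: 14.32
position: [464.0, -11.3, 202.1]
orientation: [-179.9, 0.0, 7.1]
force: [1.1, 0.4, -2.4]
opening: 12.2
grip_force: 88.7
```

Call:
step_arm(motion=[[[0, 0, -0.1], [0, 0, 0], 0], [[0, 0, -0.25], [0, 0, 0], 0], [[0, 0, -0.42], [0, 0, 0], 0], [[0, 0, -0.6], [0, 0, 0], 0], [[0, 0, -0.75], [0, 0, 0], 0], [[0, 0, -0.86], [0, 0, 0], 0], [[0, 0, -0.92], [0, 0, 0], 0], [[0, 0, -0.92], [0, 0, 0], 0], [[0, 0, -0.92], [0, 0, 0], 0]])

```text
clock: 15.07
position: [466.1, -9.5, 110.3]
orientation: [180.0, -0.0, 7.3]
force: [-0.7, 0.5, -2.9]
opening: 12.5
grip_force: 88.6
```

```bash
cat > ck.py <<'E'
from plan import *
import sys
s,im=wrist(sys.argv[1]); print(s['clock'],s['position'].round(1),s['orientation'].round(2),s['force'].round(1),s['joint_pos'].round(0))
cq=(495.8,103.1,7.4); Rk=Ro.from_euler('z',cq[2],degrees=True)
uv,P=cloud(im); K_=Rk.inv().apply(P-[cq[0],cq[1],0])
# fences as seen
m=(K_[:,2]>27)&(K_[:,2]<33)&(K_[:,0]>-4)&(K_[:,0]<16)
for a in (-60,-120,-180,-220):
    t=m&(abs(K_[:,1]-a)<12)
    if t.sum()>10: print('xfence y',a,np.percentile(K_[t,0],[2,98]).round(1),t.sum())
m=(K_[:,2]>27)&(K_[:,2]<33)&(K_[:,1]>-4)&(K_[:,1]<16)
for a in (-80,-60,-40,-15):
    t=m&(abs(K_[:,0]-a)<8)
    if t.sum()>10: print('yfence x',a,np.percentile(K_[t,1],[2,98]).round(1),t.sum())
E
python3 ck.py w11
```

```text
15.0667 [466.1  -9.5 110.3] [ 1.7999e+02 -1.0000e-02  7.3000e+00] [-0.7  0.5 -2.9] [ 18.  10. -19.   0. -62.  79.]
xfence y -60 [ 0.4 11.7] 715
xfence y -120 [ 0.3 12. ] 738
xfence y -180 [0.  6.4] 415
xfence y -220 [ 0.4 11.8] 636
yfence x -15 [-0.8 11.4] 301
```

The fences are confirmed to within 0.5 mm. I lower to contact.

Call:
step_arm(motion=[[[0, 0, -0.1], [0, 0, 0], 0], [[0, 0, -0.23], [0, 0, 0], 0], [[0, 0, -0.36], [0, 0, 0], 0], [[0, 0, -0.46], [0, 0, 0], 0], [[0, 0, -0.53], [0, 0, 0], 0], [[0, 0, -0.56], [0, 0, 0], 0], [[0, 0, -0.58], [0, 0, 0], 0], [[0, 0, -0.58], [0, 0, 0], 0], [[0, 0, -0.58], [0, 0, 0], 0]])

```text
clock: 15.87
position: [465.9, -9.3, 52.3]
orientation: [180.0, -0.0, 7.4]
force: [0.3, -0.4, -3.4]
opening: 12.3
grip_force: 88.7
```

```bash
python3 -c "
from bench import env
s=env.get_state(); print(s['clock'],s['position'],s['orientation'],s['force'],s['wrist_torque'])"
```

```text
15.8667 [465.886983    -9.25533436  52.31594576] [ 1.79982761e+02 -3.83225291e-02  7.35221612e+00] [ 0.29876013 -0.35642453 -3.35315545] [ 0.06686898  0.00808666 -0.03824174]
```

Call:
step_arm(motion=[[[0, 0, -0.006], [0, 0, 0], 0], [[0, 0, -0.012], [0, 0, 0], 0], [[0, 0, -0.016], [0, 0, 0], 0], [[0, 0, -0.016], [0, 0, 0], 0]])

```text
clock: 16.2
position: [466.4, -9.3, 51.6]
orientation: [180.0, -0.1, 7.4]
force: [-3.2, 0.4, 5.5]
opening: 11.9
grip_force: 90.0
```

Call:
step_arm(motion=[[[0.02, 0.027, 0], [0, 0, 0], 0], [[0.04, 0.053, 0], [0, 0, 0], 0], [[0.06, 0.08, 0], [0, 0, 0], 0], [[0.07, 0.09, 0], [0, 0, 0], 0], [[0.07, 0.09, 0], [0, 0, 0], 0], [[0.07, 0.09, 0], [0, 0, 0], 0]])

```text
clock: 16.7
position: [473.8, -0.3, 51.6]
orientation: [180.0, -0.2, 7.4]
force: [-0.5, -0.0, 6.2]
opening: 11.8
grip_force: 89.9
```

Call:
step_arm(motion=[[[0.0, 0.008, 0], [0, 0, 0], 0], [[0.002, 0.016, 0], [0, 0, 0], 0], [[0.004, 0.022, 0], [0, 0, 0], 0], [[0.004, 0.022, 0], [0, 0, 0], 0]])

```text
clock: 17.03
position: [474.2, 1.6, 51.6]
orientation: [179.9, -0.1, 7.4]
force: [-0.7, -1.8, 6.4]
opening: 12.2
grip_force: 90.0
```

Call:
step_arm(motion=[[[0.008, 0.006, 0], [0, 0, 0], 0], [[0.015, 0.012, 0], [0, 0, 0], 0], [[0.015, 0.012, 0], [0, 0, 0], 0], [[0.015, 0.012, 0], [0, 0, 0], 0]])

```text
clock: 17.37
position: [474.5, 1.7, 51.6]
orientation: [179.8, 0.0, 7.4]
force: [-3.4, -6.1, 10.2]
opening: 12.0
grip_force: 90.5
```

Call:
step_arm(motion=[[[0.008, 0.001, 0], [0, 0, 0], 0], [[0.015, 0.002, 0], [0, 0, 0], 0], [[0.015, 0.002, 0], [0, 0, 0], 0]])

```text
clock: 17.62
position: [474.8, 1.8, 51.6]
orientation: [179.8, 0.1, 7.4]
force: [-8.6, -5.4, 15.3]
opening: 12.2
grip_force: 91.3
```

```bash
cat > tr.py <<'E'
from plan import *
import sys
s,im=wrist(sys.argv[1]); print(s['clock'],s['position'].round(2),s['orientation'].round(2),s['force'].round(1),s['wrist_torque'].round(2),s['opening'])
cq=(495.8,103.1,7.4); Rk=Ro.from_euler('z',cq[2],degrees=True); T=pose(s)
uv,P=cloud(im); K_=Rk.inv().apply(P-[cq[0],cq[1],0]); z=K_[:,2]
print('profile across x (z by x), rows at y:')
for a in (-30,-70,-160,-195):
    t=(abs(K_[:,1]-a)<12)&(z>26)&(z<38)&(K_[:,0]>-15)&(K_[:,0]<16)
    h=[(x,round(float(np.median(z[t&(abs(K_[:,0]-x)<.75)])),1) if (t&(abs(K_[:,0]-x)<.75)).sum()>3 else None) for x in (-6,-4.5,-3,-1.5,0,1.5,3,6)]
    print(a,h)
for a in (-60,-35,-12):
    t=(abs(K_[:,0]-a)<10)&(z>24)&(z<38)&(abs(K_[:,1])<16)
    print('y at x',a,[(y,round(float(np.median(z[t&(abs(K_[:,1]-y)<.75)])),1) if (t&(abs(K_[:,1]-y)<.75)).sum()>3 else None) for y in (-6,-4.5,-3,-1.5,0,1.5,3,6)])
E
python3 tr.py w12
```

```text
17.6167 [474.78   1.78  51.58] [1.7984e+02 1.5000e-01 7.3800e+00] [-8.6 -5.4 15.3] [-1.62  2.73 -0.06] 12.201270200825462
profile across x (z by x), rows at y:
-30 [(-6, None), (-4.5, 32.3), (-3, 32.7), (-1.5, 32.8), (0, 31.8), (1.5, 29.8), (3, 29.8), (6, 29.9)]
-70 [(-6, None), (-4.5, 32.4), (-3, 32.8), (-1.5, 32.7), (0, 31.8), (1.5, 29.8), (3, 29.7), (6, 29.8)]
-160 [(-6, None), (-4.5, None), (-3, 32.7), (-1.5, 32.8), (0, 31.2), (1.5, 29.6), (3, 30.0), (6, 29.9)]
-195 [(-6, None), (-4.5, None), (-3, None), (-1.5, None), (0, None), (1.5, None), (3, None), (6, None)]
y at x -60 [(-6, 32.1), (-4.5, 29.5), (-3, 32.7), (-1.5, 32.7), (0, 32.4), (1.5, 30.2), (3, 29.6), (6, 29.7)]
y at x -35 [(-6, None), (-4.5, 29.1), (-3, 32.9), (-1.5, 32.7), (0, 32.5), (1.5, 29.9), (3, 29.9), (6, 29.9)]
y at x -12 [(-6, 32.6), (-4.5, 29.5), (-3, 32.8), (-1.5, 32.7), (0, 32.4), (1.5, 30.1), (3, 29.8), (6, 29.8)]
```

Flush on both fences: the tray rim (32.8) runs straight into the fence top (29.8) at x=0 and y=0, and it is level. I relax the press and let go.

Call:
step_arm(motion=[[[-0.004, -0.002, 0.005], [0, 0, 0], 0], [[-0.008, -0.003, 0.01], [0, 0, 0], 0], [[-0.008, -0.003, 0.01], [0, 0, 0], 0.2], [[-0.008, -0.003, 0.01], [0, 0, 0], 0.3], [[-0.008, -0.003, 0.01], [0, 0, 0], 0.4], [[-0.008, -0.003, 0.01], [0, 0, 0], 0.5], [[-0.008, -0.003, 0.01], [0, 0, 0], 0.5], [[-0.008, -0.003, 0.01], [0, 0, 0], 0.5]], grip_force=20)

```text
clock: 18.33
position: [475.0, 3.1, 51.1]
orientation: [180.0, 0.0, 7.4]
force: [-1.1, -0.0, 0.0]
opening: 42.4
grip_force: 0.0
```

```bash
python3 tr.py w13
```

```text
18.3333 [475.04   3.11  51.07] [1.7999e+02 3.0000e-02 7.3500e+00] [-1.1 -0.   0. ] [-0.02 -0.06  0.04] 42.421123441464665
profile across x (z by x), rows at y:
-30 [(-6, None), (-4.5, 32.2), (-3, 32.7), (-1.5, 32.8), (0, 31.8), (1.5, 29.8), (3, 29.8), (6, 29.7)]
-70 [(-6, None), (-4.5, 32.1), (-3, 32.7), (-1.5, 32.8), (0, 31.9), (1.5, 29.8), (3, 29.7), (6, 29.8)]
-160 [(-6, None), (-4.5, 32.7), (-3, 32.9), (-1.5, 33.0), (0, 31.2), (1.5, 30.0), (3, 29.9), (6, 29.8)]
-195 [(-6, None), (-4.5, None), (-3, None), (-1.5, None), (0, None), (1.5, None), (3, None), (6, None)]
y at x -60 [(-6, None), (-4.5, 29.0), (-3, 32.7), (-1.5, 32.6), (0, 32.2), (1.5, 30.0), (3, 29.9), (6, 29.7)]
y at x -35 [(-6, None), (-4.5, 29.0), (-3, 32.6), (-1.5, 32.8), (0, 32.2), (1.5, 30.0), (3, 29.8), (6, 29.8)]
y at x -12 [(-6, 32.4), (-4.5, 29.5), (-3, 32.8), (-1.5, 32.7), (0, 32.2), (1.5, 30.0), (3, 29.8), (6, 29.8)]
```

Released, and the tray is still flush. I rise straight up, move clear and take a last look at everything.

Call:
step_arm(motion=[[[0, 0, 0.05], [0, 0, 0], 0.5], [[0, 0, 0.2], [0, 0, 0], 0.5], [[0, 0, 0.45], [0, 0, 0], 0.5], [[0, 0, 0.75], [0, 0, 0], 0.5], [[0, 0, 1.0], [0, 0, 0], 0.5]])

```text
clock: 18.8
position: [475.1, 2.8, 153.2]
orientation: [180.0, -0.0, 7.4]
force: [1.0, -1.1, -0.1]
opening: 43.0
grip_force: 0.0
```

Call:
step_arm(motion=[[[-0.05, 0, 0.35], [0, 0, 0], 0.5], [[-0.15, 0, 0.7], [0, 0, 0], 0.5], [[-0.25, 0, 1.0], [0, 0, 0], 0.5]])

```text
clock: 19.05
position: [449.7, 2.7, 253.8]
orientation: [180.0, -0.1, 7.3]
force: [1.5, 0.0, -0.3]
opening: 42.5
grip_force: 0.0
```

Call:
step_arm(motion=[[[-0.15, 0, 0.15], [0, 0, 0], 0.5], [[-0.2, 0, 0.3], [0, 0, 0], 0.5], [[-0.2, 0, 0.4], [0, 0, 0], 0.5], [[-0.2, 0, 0.4], [0, 0, 0], 0.5], [[-0.2, 0, 0.4], [0, 0, 0], 0.5]])

```text
clock: 19.47
position: [430.2, 3.1, 290.8]
orientation: [-180.0, 0.0, 7.3]
force: [1.1, -0.2, -0.4]
opening: 42.9
grip_force: 0.0
```

```bash
python3 chk.py w14 x; python3 tr.py w15
```

```text
w14 19.4667 [430.2   3.1 290.8] [-180.     0.     7.3] F [ 1.1 -0.2 -0.4] open 42.9
   in channel 3408 med [ -3.6 -34.7  17.9] lo [ -22. -103.    8.] hi [18. 34. 23.]
19.5167 [429.88   3.07 290.02] [1.7999e+02 1.3000e-01 7.3400e+00] [-0.5  0.4 -1.3] [ 0.01 -0.01  0.  ] 42.48898126990305
profile across x (z by x), rows at y:
-30 [(-6, None), (-4.5, 32.2), (-3, 32.9), (-1.5, 33.0), (0, 29.7), (1.5, 29.8), (3, 29.4), (6, 29.6)]
-70 [(-6, None), (-4.5, 27.5), (-3, 32.5), (-1.5, 32.8), (0, 29.8), (1.5, 29.8), (3, 30.4), (6, 29.9)]
-160 [(-6, None), (-4.5, None), (-3, 32.7), (-1.5, 32.8), (0, 30.1), (1.5, 29.8), (3, 29.3), (6, 29.7)]
-195 [(-6, None), (-4.5, None), (-3, 32.9), (-1.5, 32.6), (0, 32.4), (1.5, 29.7), (3, 29.6), (6, 29.6)]
y at x -60 [(-6, 33.5), (-4.5, 29.6), (-3, 32.8), (-1.5, 32.6), (0, 31.7), (1.5, 29.7), (3, 29.3), (6, 29.9)]
y at x -35 [(-6, None), (-4.5, 29.4), (-3, 32.9), (-1.5, 32.9), (0, 32.0), (1.5, 29.9), (3, 29.6), (6, 29.6)]
y at x -12 [(-6, 33.3), (-4.5, 30.6), (-3, 32.4), (-1.5, 32.4), (0, 32.1), (1.5, 30.1), (3, 29.6), (6, 29.7)]
```

View pics/w15.png

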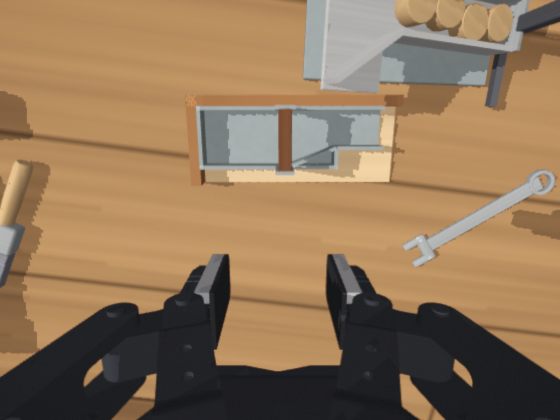

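The picture shows the empty tray flush in the corner, its back at (202,108)–(205,168) and its straight side along the fence at row 105. The four blanks stand in file at (415,10)–(500,22) against the closed gate. I hand in.

```bash
python3 -c "
from bench import env
print(env.hand_in())"
```

```text
the job is handed in; nothing more can be done
None
```

Handed in at about 19.5 s of the 59 s limit: the gate is closed, all four blanks lie in single file against it, and the empty tray sits level, flush against both fences and released.

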